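# Tighten the sign clamp's screw eye with the turning bar

### The job

The clamp that holds the red sign to the service counter has worked loose: slide the steel bar through the loop of its brass screw eye and use the bar to turn the eye clockwise until it is fully tight against its stop. Then draw the bar out and lay it flat inside the blue tray. Do not touch the eye with the gripper, do not knock the sign, and leave the other things on the counter where they are.

Things in the scene. Friction and masses are not known exactly. Their poses are not given: they have to be found in the camera images.
- loop (a point): centre of the opening of the brass screw eye, 85 mm above the counter. The eye stands upright on a vertical screw (axis through this point) in a blue clamp arm (top 50 mm above the counter, 50 x 75 mm). x axis: level, straight through the opening, the +x end pointing to the open side, away from the sign; z up. The opening is an upright slot with round ends, 20 mm wide and 34 mm tall; rim 8 mm wide (36 mm over all, top 110 mm above the counter) and 14 mm thick along x
- eye (a joint): turn of the screw eye in rad, growing clockwise as seen from above; 0 is slack, it stops dead at 1.35, fully tight. It starts between 0 and 0.45. Dry friction of about 0.2 N m; it stays where it is left. The eye does not sink as it turns. A 12 mm square bar has about 0.45 rad of play either way in the opening before it drives the eye
- clamp: steel foot plate (8 mm thick) of the sign with the blue clamp, fixed to the counter. Origin on the screw axis at counter height, z up; the sign stands to +y. Plate spans x -80 to 80, y -25 to 145 mm. When tight, the loop's x axis points 0.75 rad clockwise of this body's -y axis (when slack, 0.6 rad anticlockwise of it)
- sign: upright acrylic and red sign fixed on the foot plate, 180 mm long (along its x), 22 mm thick at the foot and 6 mm above, top 150 mm above the counter; its mid plane is 115 mm from the screw axis. Origin under its centre at counter height. It blocks the eye on that side: there is no room for the bar there
- bar_mid (a point): centre of the loose steel turning bar, which lies flat on the counter: 12 x 12 mm square section, 180 mm long, both ends alike and narrowed to 8 x 8 mm over the last 12 mm. x axis along the bar, z up. About 0.14 kg. It lies at any yaw on or near a flat red leaflet (no thickness), with about 30 mm free on either side
- tray: blue open tray, fixed to the counter, 250 (x) x 130 (y) x 26 mm, walls and floor 4 mm. Origin under its centre at counter height. Empty
- stapler: blue and black stapler, 130 x 34 x 45 mm, lying near the bar on one side of it; origin under its centre, x along it. Bystander
- pen: blue ballpoint pen lying near the bar on the other side, 140 mm long, 10 mm thick; origin under its centre, x along it. Bystander
- gel: clear hand-gel bottle with white cap, diameter 60, 160 mm tall; origin under its centre. Bystander
- pen_cup: grey pen cup with pens, diameter 76, 140 mm tall with its pens; origin under its centre. Bystander
- passports: pile of three passports, about 100 x 130 x 18 mm; origin under its centre. Bystander
- stamp: rubber stamp with wooden knob, 60 x 35 x 66 mm; origin under its centre. Bystander
- tape: black tape dispenser, 140 x 50 x 67 mm; origin under its centre. Bystander

How it is judged (in metres and radians):
On the way, in this order (a step that is already met when the one before it is completed fails the run):
1. the bar passes through the loop of the screw eye, its nose at least 10 mm past the loop's centre (x of loop in the frame of bar_mid between -0.08 and 0.08 m and y of loop in the frame of bar_mid between -0.013 and 0.013 m and z of loop in the frame of bar_mid between -0.017 and 0.017 m), for 0.2 s.
2. the eye is turned tight with the bar through the loop (all of step 1 and value of joint eye above 1.23 rad), for 0.2 s.
At the end, for the whole second after the job is handed in: The eye is tight (within 0.12 rad of its stop at 1.35), and the bar lies at rest inside the tray, flat on its floor (within 4 degrees of level, its centre less than 16 mm above the counter) (value of joint eye above 1.23 rad and x of bar_mid in the frame of tray between -0.045 and 0.045 m and y of bar_mid in the frame of tray between -0.058 and 0.058 m and z of bar_mid in the frame of tray below 0.016 m and angle between bar_mid's own x axis and vertical between 1.5 and 1.64 rad and linear speed of bar below 0.02 m/s); the robot touches nothing.
It fails at once if the gripper or arm presses on the screw eye with more than 3 N (contact force between any of the fingers, the arm and eye above 3 N).
It fails at once if the sign is knocked (more than 5 N) (contact force between anything else and sign above 5 N).
It fails at once if a bystander is moved more than 30 mm or tipped more than 0.4 rad (distance of any of stapler, pen, gel, pen_cup, passports, stamp, tape from where it was at the start of the episode above 0.03 m or angle between any of stapler, pen, gel, pen_cup, passports, stamp, tape's own z axis and vertical above 0.4 rad).
It also fails if it takes over 64 s, if anything falls off the work surface, if the arm or the gripper's body presses on something with over 40 N, if the wrist force passes 120 N, or if a joint passes its speed limit or range.

### The arm

A 6-joint arm with a two-finger parallel gripper is mounted at the origin on the work surface. World frame = base frame: x ahead of the robot, y to its left, z up, the work surface at z = 0. Lengths are in m, angles in degrees, forces in N, time in s.
With the tool pointing down it reaches from about 0.3 to 0.75 m from the base axis. Payload 8.5 kg.
Tool frame: the origin (TCP) lies at the very end of the fingers, on their centre line; the grasp point (between the pads) lies 19 mm behind it; z points along the fingers, y is the line along which they close (so a half turn about z gives the same grasp; the last joint's range is limited). The gripper opens to 85 mm and grips with 20 to 120 N. Pads are 22 mm wide; open, the fingers measure 114 mm over their backs; the gripper's body (76 mm by 85 mm) begins 54 mm behind the grasp point. The pads swing forward as they close: fully open they stand 13 mm farther back than shut.
Start: joints at [-89.169, 21.807, 74.336, -0, 83.858, -12.336], TCP at [0.125, -0.536, 0.231] pointing down, gripper open.
Joint ranges: [-178.18, 178.18], [-50.72, 133.34], [12.68, 142.11], [-81.47, 261.47], [9.98, 163.14], [-165.26, 165.26]. Speed limits (degrees/s): [136.94, 136.94, 180, 180, 180, 180].

### API

Orientations are given as a 3x3 rotation matrix whose columns are the frame's x, y, z axes.
In Python, from rig import env, imaging gives the robot as it stands. The module is installed in compiled form; this text tells all that it offers.
- The arm moves only by the tool arm_command, never from a script. Its arguments are lists of equal length, an entry for each row: "turn": the turn, a rotation vector about the tool's x, y, z in units of 5 degrees (1.0 is 5 degrees), a list of three; "xyz": the shift along the tool's x, y, z in units of 50 mm (1.0 is 50 mm), a list of three; "claw": the finger opening in mm, from 0 to 85.4. A call has 1 to 12 rows; each row shifts and turns the commanded pose from where the row before left it, along the tool's axes as they then stand; what a row does not reach is not made up. A row lasts 1/10 s, in which the tool goes at most 50 mm and 8.59 degrees, less where a joint would pass 70% of its speed; a pose out of reach is approached as far as the arm can. A call is refused whole if a number of a shift passes 1 or a number of a turn 1, either way. A call with a gripper value outside its range is refused whole. The fingers move at their own pace and stop on an object; "squeeze" is the grip in N (left out, the last holds). Time passes only in rows, so rows that do not move let the fingers close. It gives the time, the measured TCP pose, the force, the opening and the grip force at its end, in the units of the state.
- env.observe(): the state, without advancing time (a new reading comes with each control period).
- imaging.get_image(name): name is "side" or "top" or "wrist"; returns (picture, depth): 480x640x3 uint8, blue, green, red; 480x640 float32, m along the optical axis (not along the pixel's ray), 0 where there is no reading.
- imaging.camera_info(name): a dict with "camera_matrix" (3x3 intrinsics, pixels), "rvec" (rotation vector, rad) and "tvec" (3), from world to camera coordinates, as OpenCV has them. Camera axes: x right, y down, z forward; pixel columns grow to the right and rows downward; lengths in m; the calibration is good to about 2 mm. A picture is of the moment at which its call begins: read the wrist's pose just before it. camera_info takes no time and is no camera call; for the wrist camera it gives the pose at the moment of the call.
- env.close_job(): hands the job in; it is judged then, once.
The state is a dict: "time_s": time; "q": joint angles; "qvel": joint speeds; "joint_efforts": joint torques, N m; "position": TCP position; "tool_rot": TCP orientation; "ft_force": force on the tool from outside, world axes, zero at the start; "wrist_torque": the same for the moment, N m; "grip_width": finger opening in m; "gripper_force": force on a finger pad.
Only numpy, scipy, OpenCV 4.12 (cv2) and the standard library are available. Lean on these libraries where they do the work, as an engineer would, in place of code of your own. Each camera call takes 0.05 s, during which the arm holds its last target. There are 200 camera calls.

## Working session

There is one attempt and no reset: what is moved stays moved. The work goes in short steps, Python scripts to look and compute and a tool call to move; the robot and the scene stay as the last step left them, time stands still between calls to the robot, and variables do not carry over. Pictures are saved under pics/ and viewed, at most 12 in all, crops included, and the job is handed in when it is done.

Besides the shell and the picture viewer there is one more tool, called after "Emit:" by a JSON object that holds its "fn" and its "kwargs". arm_command: Moves the arm, as the interface text tells. Its arguments: {"type":"object","properties":{"turn":{"type":"array"},"xyz":{"type":"array"},"claw":{"type":"array"},"squeeze":{"type":"number"}},"required":["turn","xyz","claw"]}

```bash
mkdir -p pics; python3 - <<'E'
from rig import env, imaging
import cv2, numpy as np
for n in ("top","side"):
    im,d=imaging.get_image(n); cv2.imwrite(f"pics/{n}0.png",im); np.save(f"{n}0.npy",d)
    c=imaging.camera_info(n); print(n,c, d.min(),d.max())
print(env.observe())
E
```

```text
top {'camera_matrix': array([[563.97584878,   0.        , 325.46215435],
       [  0.        , 563.97584878, 240.31571133],
       [  0.        ,   0.        ,   1.        ]]), 'rvec': array([ 2.22977188, -2.16339196,  0.07250872]), 'tvec': array([0.00484132, 0.56267286, 1.16392464])} 0.0 2.0196009
side {'camera_matrix': array([[542.30538177,   0.        , 314.64099164],
       [  0.        , 542.30538177, 236.59944302],
       [  0.        ,   0.        ,   1.        ]]), 'rvec': array([ 0.68171983, -2.64759401,  1.0936166 ]), 'tvec': array([0.50851686, 0.20693386, 1.15451027])} 0.0 3.6878393
{'time_s': 0.1, 'q': array([-8.91698568e+01,  2.18388006e+01,  7.43763512e+01,  1.78111448e-04,
        8.38584827e+01, -1.23345670e+01]), 'qvel': array([-0.01081984, -0.06977288, -0.09888102, -0.06471354, -0.0249705 ,
       -0.09715893]), 'joint_efforts': array([ 2.43604431e-03, -4.49223554e+01, -2.31658101e+01, -1.70939079e-04,
        3.70920650e-03,  7.34171380e-06]), 'position': array([ 0.12526944, -0.53529677,  0.23078176]), 'tool_rot': array([[ 9.73719443e-01,  2.27750841e-01, -1.55292852e-05],
       [ 2.27750672e-01, -9.73718635e-01,  1.28507432e-03],
       [ 2.77555602e-04, -1.25483865e-03, -9.99999174e-01]]), 'ft_force': array([-0.13548114, -0.84129165, -0.2951113 ]), 'wrist_torque': array([0.05011597, 0.01121584, 0.00213889]), 'gripper_force': 0.0, 'grip_width': 0.08558186733691742}
```

View pics/top0.png

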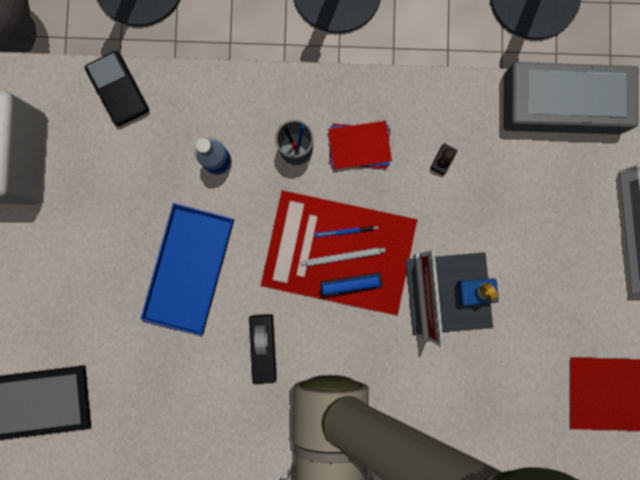

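View pics/side0.png

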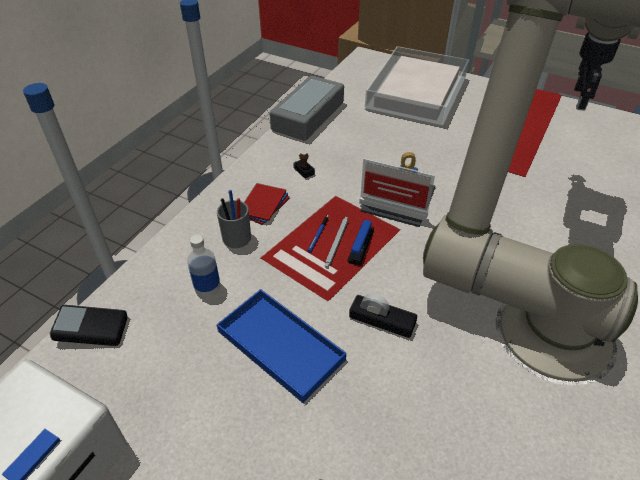

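The top view shows the bar at about (303,263)–(384,250), the tray centred at (188,270), the foot plate at about (440–492, 253–330), the sign near (428,300) and the eye near (487,292). The side view shows the loop at (408,160), behind the sign. Next I'll measure these.

```bash
cat > h.py <<'E'
import numpy as np, cv2
from rig import env, imaging
def cam(n):
    c=imaging.camera_info(n); return c["camera_matrix"],cv2.Rodrigues(c["rvec"])[0],np.ravel(c["tvec"])
def ray(n,uv,z,C=None):
    K,R,t=C or cam(n); uv=np.atleast_2d(np.float64(uv))
    d=(R.T@np.linalg.inv(K)@np.c_[uv,np.ones(len(uv))].T).T; o=-R.T@t
    return o+d*((z-o[2])/d[:,2])[:,None]
def cloud(n,d,C=None):
    K,R,t=C or cam(n); v,u=np.mgrid[:480,:640]
    p=np.stack([(u-K[0,2])/K[0,0]*d,(v-K[1,2])/K[1,1]*d,d],-1)
    return (p-t)@R
def proj(n,p,C=None):
    K,R,t=C or cam(n); q=(R@np.atleast_2d(p).T).T+t; q=q@K.T; return q[:,:2]/q[:,2:]
def rect(mask):
    cs=cv2.findContours(mask.astype(np.uint8),cv2.RETR_EXTERNAL,cv2.CHAIN_APPROX_NONE)[0]
    return max(cs,key=cv2.contourArea)[:,0,:]
def box(P):
    (c,s,a)=cv2.minAreaRect(np.float32(P[:,:2]*1000)); return np.round(c,1),np.round(s,1),round(a,1)
E
python3 - <<'E'
from h import *
im=cv2.imread("pics/top0.png"); d=np.load("top0.npy"); W=cloud("top",d); hsv=cv2.cvtColor(im,cv2.COLOR_BGR2HSV)
H,S,V=cv2.split(hsv); v,u=np.mgrid[:480,:640]
def roi(a,b,c,e): return (u>=a)&(u<c)&(v>=b)&(v<e)
blue=(H>100)&(H<130)&(S>120)
m=roi(130,190,245,345)&blue; print("tray",box(ray("top",rect(m),.026)))
m=roi(298,244,392,269)&(S<110)&(V>90); c=rect(m); print("bar",box(ray("top",c,.012)),cv2.boundingRect(c))
m=roi(315,270,386,300)&blue; print("stapler",box(ray("top",rect(m),.04)))
m=roi(310,222,382,240)&((H>100)&(H<130)&(S>80)|(V<70)); print("pen",box(ray("top",rect(m),.008)))
R=roi(400,240,505,360)
Z=W[...,2]
print("ground",np.median(Z[roi(520,250,560,340)]))
m=R&(Z>.08)&(u<460); P=W[m]; print("sign hi",len(P),box(P),P[:,2].max())
m=R&(Z>.13)&(u<460); P=W[m]; print("sign top",len(P),box(P) if len(P)>3 else 0)
m=R&(Z>.003)&(Z<.02)&(u>440); P=W[m]; print("plate",len(P),box(P))
m=R&blue&(u>450); P=ray("top",rect(m),.05); print("clamp blue",box(P))
m=R&(Z>.065)&(u>460); P=W[m]; print("eye",len(P),box(P),P[:,2].max(),P.mean(0))
br=R&(u>460)&(H>10)&(H<30)&(S>90)&(V>60); print("brass",br.sum(),box(ray("top",rect(br),.11)), [ (Z[br]).min(),Z[br].max()])
ims=cv2.imread("pics/side0.png")
a=cv2.resize(im[235:365,400:510],None,fx=4,fy=4,interpolation=2)
b=cv2.resize(ims[140:230,350:440],None,fx=4,fy=4,interpolation=2)
b=cv2.copyMakeBorder(b,0,a.shape[0]-b.shape[0],0,0,0)
cv2.imwrite("pics/eye1.png",np.hstack([cv2.resize(a,(352,416)),cv2.resize(b,(360,416))]))
E
```

```text
tray (array([494.1, 305.8]), array([130.1, 248.3]), 77.0)
bar (array([530.7, -12.9]), array([ 50.3, 182.5]), 1.7) (298, 244, 88, 25)
stapler (array([471.4, -31.2]), array([ 25.2, 120.5]), 10.2)
pen (array([582.2, -15.9]), array([  9.1, 121.4]), 8.5)
ground 0.0007150477744186356
sign hi 1047 (array([432. , -93.6]), array([178.9, 215.3]), 13.0) 1.1939191169243026
sign top 590 (array([431.9, -93.5]), array([178.6, 215.3]), 12.9)
plate 3543 (array([ 448.6, -290.7]), array([251.5, 135.2]), 0.7)
clamp blue (array([ 465.1, -287.6]), array([51.7, 80.6]), 6.4)
eye 254 (array([ 488.1, -143.3]), array([348. ,  34.7]), 82.1) 1.1939191169243026 [ 0.46902903 -0.2707461   0.18679155]
brass 179 (array([ 467.2, -294.3]), array([30.6, 30.8]), 0.8) [np.float64(0.060758191020043824), np.float64(1.1939191169243026)]
```

View pics/eye1.png

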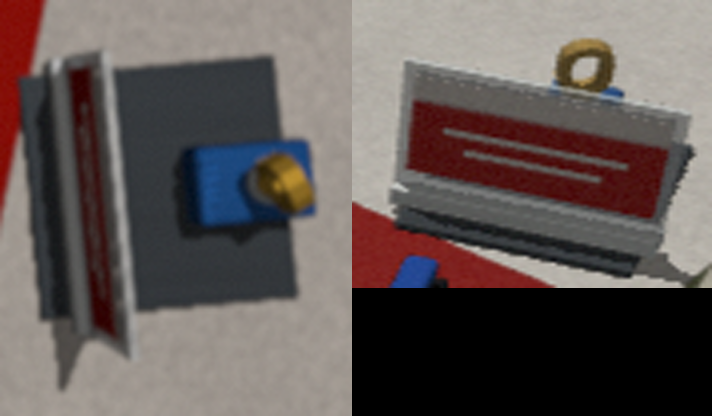

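The crop shows the plate tilted about 6° in the image, and the eye roughly at crop (280,183) on its clamp. My masks let through pixels with no depth, so I'll redo them with valid depth only.

```bash
python3 - <<'E'
from h import *
im=cv2.imread("pics/top0.png"); d=np.load("top0.npy"); W=cloud("top",d); hsv=cv2.cvtColor(im,cv2.COLOR_BGR2HSV)
H,S,V=cv2.split(hsv); v,u=np.mgrid[:480,:640]
def roi(a,b,c,e): return (u>=a)&(u<c)&(v>=b)&(v<e)&(d>0)
Z=W[...,2]
m=roi(308,244,392,269)&(S<110)&(V>90); m=cv2.morphologyEx(m.astype(np.uint8),cv2.MORPH_OPEN,np.ones((3,3)))
c=rect(m);print("bar",box(ray("top",c,.012)),cv2.boundingRect(c))
m=roi(296,240,392,272)&(Z>.006)&(S<130); P=W[m]; print("bar depth",len(P),box(P),np.median(P[:,2]))
R=roi(395,240,505,360)
m=R&(u<450)&(Z>.135)&(Z<.16); P=W[m]; print("sign top",len(P),box(P))
m=R&(u>445)&(V<95)&(S<110); m=cv2.morphologyEx(m.astype(np.uint8),cv2.MORPH_OPEN,np.ones((5,5))); c=rect(m)
hull=cv2.convexHull(c)[:,0]; q=cv2.approxPolyDP(hull,4,True)[:,0]; print("plate",q.tolist(),np.round(ray("top",q,.008)*1000,1).tolist())
m=R&(u>450)&(Z>.045)&(Z<.055); P=W[m]; print("clamp",len(P),box(P))
for n,(a,b,c_,e) in {"top":(460,270,505,310),"side":(395,145,425,180)}.items():
    I=cv2.imread(f"pics/{n}0.png"); D=np.load(f"{n}0.npy"); hs=cv2.cvtColor(I,cv2.COLOR_BGR2HSV)
    br=(u>=a)&(u<c_)&(v>=b)&(v<e)&(D>0)&(hs[...,0]>8)&(hs[...,0]<32)&(hs[...,1]>80)
    P=cloud(n,D)[br]; P=P[(P[:,2]>.06)&(P[:,2]<.12)]; 
    if len(P)<5: print(n,len(P)); continue
    C=np.cov(P[:,:2].T); w,E=np.linalg.eigh(C); print(n,"brass",len(P),P.mean(0),P.min(0),P.max(0),box(P),"long axis yaw",np.degrees(np.arctan2(E[1,1],E[0,1])),np.sqrt(w))
    T=P[P[:,2]>.1]; print(" top part",len(T),T.mean(0) if len(T) else 0)
E
```

```text
bar (array([531. , -22.1]), array([ 14.8, 163.2]), 11.2) (308, 248, 77, 18)
bar depth 468 (array([549.4, -11.2]), array([ 52.6, 177.8]), 11.3) 0.012579805819855343
sign top 508 (array([ 453.4, -186. ]), array([179.6,   7.8]), 6.9)
plate [[484, 253], [492, 327], [446, 330], [446, 256]] [[546.1, -313.3, 8.0], [391.6, -332.3, 8.0], [382.6, -235.9, 8.0], [537.4, -233.1, 8.0]]
clamp 611 (array([ 465.7, -293. ]), array([50.1, 75.7]), 6.7)
top brass 217 [ 0.46722854 -0.29747549  0.09588208] [ 0.45078287 -0.31081955  0.06075819] [ 0.48411126 -0.28578153  0.11460853] (array([ 467.6, -298.4]), array([33.3, 16.6]), 30.4) long axis yaw -151.61467505748672 [0.00429542 0.00939843]
 top part 130 [ 0.46794465 -0.29885943  0.10795581]
side brass 152 [ 0.46476835 -0.29956936  0.09366712] [ 0.4480068  -0.31452322  0.0677464 ] [ 0.48232427 -0.2827179   0.11427355] (array([ 466.5, -301.5]), array([36.6, 21.9]), 33.9) long axis yaw -149.8303964504108 [0.00455988 0.01079984]
 top part 68 [ 0.4660178  -0.29979446  0.10814447]
```

Everything agrees:
- **Clamp:** the sign fit puts the screw at (467,-300) mm with a clamp yaw of 6.9°. The brass points give the same position.
- **Loop:** its x axis yaw is about -60°, so the eye is at about 0.2 rad.
- **Bar:** centre (529,-14), yaw 101.2°.
- **Tray:** centre (494,306), long axis at -13°.

I'll grip the bar 60 mm from its centre, towards the tail, with the nose at yaw 101.

```bash
cat >> h.py <<'E'
def to(x,y,z,yaw):
    "turn (units), then shift (units) in the axes after the turn, to bring the tool upright with tool x at yaw"
    s=env.observe(); R=s["tool_rot"]; a=np.radians(yaw); c,n=np.cos(a),np.sin(a)
    T=np.array([[c,n,0],[n,-c,0],[0,0,-1.]])
    rv=np.degrees(cv2.Rodrigues(R.T@T)[0].ravel())/5; p=np.array([x,y,z])-s["position"]*1000
    print("t",s["time_s"],"pos",np.round(s["position"]*1000,1),"yaw",round(np.degrees(np.arctan2(R[1,0],R[0,0])),2),"F",np.round(s["ft_force"],1),"w",round(s["grip_width"]*1000,1),"gf",round(float(s["gripper_force"]),1))
    print("turn",np.round(rv,2),"shift after",np.round(T.T@p/50,2))
E
python3 -c "
from h import *
to(541,-73,150,101.2)"
```

```text
t 0.1 pos [ 125.3 -535.3  230.8] yaw 13.16 F [-0.1 -0.8 -0.3] w 85.6 gf 0.0
turn [-1.000e-02 -1.000e-02 -1.761e+01] shift after [7.45 9.95 1.62]
```

Emit:
{"fn": "arm_command", "kwargs": {"turn": [[0,0,-1],[0,0,-1],[0,0,-1],[0,0,-1],[0,0,-1],[0,0,-1],[0,0,-1],[0,0,-1],[0,0,-1],[0,0,-1],[0,0,-1],[0,0,-1]], "xyz": [[0,0,0],[0,0,0],[0,0,0],[0,0,0],[0,0,0],[0,0,0],[0,0,0],[0,0,0],[0,0,0],[0,0,0],[0,0,0],[0,0,0]], "claw": [30,30,30,30,30,30,30,30,30,30,30,30]}}

```text
time_s: 1.3
position: [0.1253, -0.5354, 0.231]
tool_rot: [[0.286, 0.958, -0.0], [0.958, -0.286, 0.001], [0.001, -0.0, -1.0]]
ft_force: [-0.7, -0.2, -0.3]
grip_width: 0.0301
gripper_force: 0.0
```

Emit:
{"fn": "arm_command", "kwargs": {"turn": [[0,0,-1],[0,0,-1],[0,0,-1],[0,0,-1],[0,0,-1],[0,0,-0.6],[0,0,0]], "xyz": [[0,0,0],[0,0,0],[0,0,0],[0,0,0],[0,0,0],[0,0,0],[0,0,0]], "claw": [30,30,30,30,30,30,30]}}

```text
time_s: 2.0
position: [0.1253, -0.5354, 0.231]
tool_rot: [[-0.194, 0.981, 0.0], [0.981, 0.194, 0.001], [0.001, 0.0, -1.0]]
ft_force: [0.9, -1.0, 0.6]
grip_width: 0.0302
gripper_force: 0.0
```

```bash
python3 -c "
from h import *
to(541,-73,150,101.2)"
```

```text
t 2.0 pos [ 125.3 -535.4  231. ] yaw 101.19 F [ 0.9 -1.   0.6] w 30.2 gf 0.0
turn [ 0.   -0.01 -0.  ] shift after [7.46 9.95 1.62]
```

Emit:
{"fn": "arm_command", "kwargs": {"turn": [[0,0,0],[0,0,0],[0,0,0],[0,0,0],[0,0,0],[0,0,0],[0,0,0],[0,0,0],[0,0,0],[0,0,0]], "xyz": [[0.466,0.622,0],[0.466,0.622,0],[0.466,0.622,0],[0.466,0.622,0],[0.466,0.622,0],[0.466,0.622,0],[0.466,0.622,0],[0.466,0.622,0],[0.466,0.622,0],[0.466,0.622,0]], "claw": [30,30,30,30,30,30,30,30,30,30]}}

```text
time_s: 3.0
position: [0.3861, -0.2453, 0.2313]
tool_rot: [[-0.192, 0.981, -0.0], [0.981, 0.192, 0.0], [0.0, -0.0, -1.0]]
ft_force: [-0.2, -0.7, 0.0]
grip_width: 0.0303
gripper_force: 0.0
```

Emit:
{"fn": "arm_command", "kwargs": {"turn": [[0,0,0],[0,0,0],[0,0,0],[0,0,0],[0,0,0],[0,0,0],[0,0,0],[0,0,0]], "xyz": [[0.466,0.622,0],[0.466,0.622,0],[0.466,0.622,0],[0.466,0.622,0],[0.466,0.622,0.5],[0.466,0.622,0.5],[0,0,0.5],[0,0,0]], "claw": [30,30,30,30,30,30,30,30]}}

```text
time_s: 3.8
position: [0.54, -0.0721, 0.1532]
tool_rot: [[-0.194, 0.981, -0.007], [0.981, 0.194, 0.002], [0.004, -0.006, -1.0]]
ft_force: [-0.2, -0.3, 0.1]
grip_width: 0.0302
gripper_force: 0.0
```

```bash
python3 -c "
from h import *
to(541,-73,2,101.2)
C=cam('wrist'); im,d=imaging.get_image('wrist'); cv2.imwrite('pics/w1.png',im); np.save('w1.npy',d)
print(-C[1].T@C[2], C[1].tolist(), proj('wrist',[[.5411,-.0728,.012],[.5294,-.0139,.012]],C))"
```

```text
t 3.8 pos [540.  -72.1 153.2] yaw 101.18 F [-0.2 -0.3  0.1] w 30.2 gf 0.0
turn [-0.07 -0.04 -0.  ] shift after [-0.02  0.02  3.02]
[ 0.52713095 -0.00380221  0.2960967 ] [[0.9809928212943183, 0.19396194862610724, -0.0056433194288765705], [0.18821776505612905, -0.944062467442849, 0.2707769016792149], [0.04719276942804701, -0.26669236969002835, -0.962625587891174]] [[321.90213255 228.25917643]
 [321.98455165 138.71531777]]
```

View pics/w1.png

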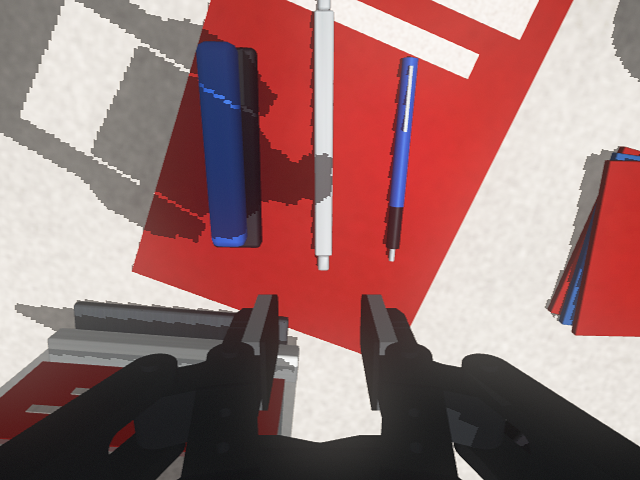

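The bar runs down column 323 with its tail tip at (323,270). My predicted grasp point is (322,228), so the aim is good, and the stapler at column 260 and the pen at 390 leave room for the fingers. Descending.

Emit:
{"fn": "arm_command", "kwargs": {"turn": [[0,0,0],[0,0,0],[0,0,0],[0,0,0],[0,0,0],[0,0,0],[0,0,0]], "xyz": [[0,0,0.5],[0,0,0.5],[0,0,0.5],[0,0,0.5],[0,0,0.5],[0,0,0.2],[0,0,0]], "claw": [30,30,30,30,30,30,30]}}

```text
time_s: 4.55
position: [0.5413, -0.074, 0.0216]
tool_rot: [[-0.192, 0.981, -0.0], [0.981, 0.192, 0.0], [0.0, -0.0, -1.0]]
ft_force: [0.3, 0.7, 0.4]
grip_width: 0.0299
gripper_force: 0.0
```

```bash
python3 -c "
from h import *
to(541,-73,2,101.2)"
```

```text
t 4.55 pos [541.3 -74.   21.6] yaw 101.09 F [0.3 0.7 0.4] w 29.9 gf 0.0
turn [-0.   -0.   -0.02] shift after [ 0.02 -0.    0.39]
```

Emit:
{"fn": "arm_command", "kwargs": {"turn": [[0,0,0],[0,0,0],[0,0,0],[0,0,0],[0,0,0],[0,0,0],[0,0,0],[0,0,0],[0,0,0]], "xyz": [[0,0,0.2],[0,0,0.18],[0,0,0],[0,0,0],[0,0,0],[0,0,0],[0,0,0],[0,0,0],[0,0,0]], "claw": [30,30,30,6,6,6,6,6,6], "squeeze": 100}}

```text
time_s: 5.45
position: [0.5416, -0.0735, 0.0029]
tool_rot: [[-0.194, 0.981, 0.001], [0.981, 0.194, -0.0], [-0.001, 0.001, -1.0]]
ft_force: [0.3, 0.6, 6.2]
grip_width: 0.0089
gripper_force: 98.7
```

Emit:
{"fn": "arm_command", "kwargs": {"turn": [[0,0,0],[0,0,0],[0,0,0],[0,0,0],[0,0,0],[0,0,0],[0,0,0],[0,0,0]], "xyz": [[0,0,-0.1],[0,0,-0.4],[0,0,-0.8],[0,0,-0.8],[0,0,-0.8],[0,0,-0.8],[0,0,-0.5],[0,0,0]], "claw": [6,6,6,6,6,6,6,6]}}

```text
time_s: 6.25
position: [0.5423, -0.0737, 0.2159]
tool_rot: [[-0.194, 0.981, 0.006], [0.981, 0.194, -0.002], [-0.004, 0.006, -1.0]]
ft_force: [0.1, 0.1, -1.2]
grip_width: 0.0086
gripper_force: 98.2
```

```bash
python3 - <<'E'
from h import *
C=cam('wrist'); im,d=imaging.get_image('wrist'); cv2.imwrite('pics/w2.png',im); np.save('w2.npy',d)
s=env.observe(); R=s['tool_rot']; p=s['position']
to(541,-73,200,101.2)
W=cloud('wrist',d,C); L=(W-p)@R   # tool frame
hs=cv2.cvtColor(im,cv2.COLOR_BGR2HSV); 
m=(d>0)&(abs(L[...,1])<.012)&(L[...,2]>-.03)&(L[...,2]<.02)&(L[...,0]>.015)&(L[...,0]<.2)
P=L[m]; print(len(P))
for a in np.arange(.02,.17,.02):
    q=P[(P[:,0]>=a)&(P[:,0]<a+.02)]
    if len(q): print(round(a,2),len(q),np.round(1000*np.median(q,0),1))
if len(P): print("x max",P[:,0].max())
E
```

```text
t 6.3 pos [541.4 -73.5 213.4] yaw 101.17 F [-0.4  0.7 -1.4] w 8.7 gf 98.2
turn [ 0.02  0.02 -0.01] shift after [ 0.01 -0.01  0.27]
11112
0.02 2109 [ 30.4   0.8 -11.4]
0.04 2367 [ 50.4   0.8 -11.2]
0.06 2659 [ 70.4   0.8 -11.1]
0.08 3060 [ 90.3   0.8 -11. ]
0.1 417 [101.3   1.  -10.9]
x max 0.1028180520741167
```

View pics/w2.png

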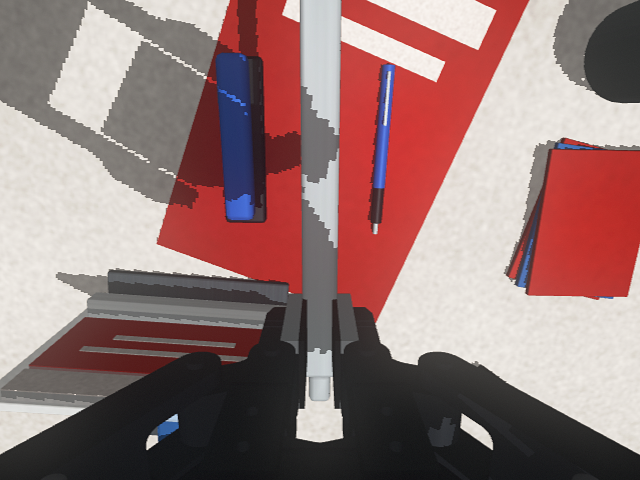

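The bar is held level, with its centre line 5.2 mm behind the fingertips and 0.8 mm off in tool y, and the tail tip shows at (319,398). The bystanders haven't moved. Next I'll go to a viewing pose beside the eye.

Emit:
{"fn": "arm_command", "kwargs": {"turn": [[0,0,-0.8],[0,0,-0.8],[0,0,-0.8],[0,0,-0.8],[0,0,0]], "xyz": [[0,0,0],[0,0,0],[0,0,0],[0,0,0],[0,0,0]], "claw": [6,6,6,6,6]}}

```text
time_s: 6.8
position: [0.5406, -0.0732, 0.2105]
tool_rot: [[-0.457, 0.889, -0.003], [0.889, 0.457, 0.001], [0.003, -0.002, -1.0]]
ft_force: [0.1, 0.4, -0.9]
grip_width: 0.0088
gripper_force: 98.2
```

```bash
python3 -c "
from h import *
to(510,-475,213,117)"
```

```text
t 6.8 pos [540.6 -73.2 210.5] yaw 117.2 F [ 0.1  0.4 -0.9] w 8.8 gf 98.2
turn [-0.03 -0.03  0.04] shift after [-6.88 -4.19 -0.05]
```

Emit:
{"fn": "arm_command", "kwargs": {"turn": [[0,0,0],[0,0,0],[0,0,0],[0,0,0],[0,0,0],[0,0,0],[0,0,0],[0,0,0],[0,0,0],[0,0,0],[0,0,0],[0,0,0]], "xyz": [[-0.69,-0.42,0],[-0.69,-0.42,0],[-0.69,-0.42,0],[-0.69,-0.42,0],[-0.69,-0.42,0],[-0.69,-0.42,0],[-0.69,-0.42,0],[-0.69,-0.42,0],[-0.69,-0.42,0],[-0.69,-0.42,0],[0,0,0],[0,0,0]], "claw": [6,6,6,6,6,6,6,6,6,6,6,6]}}

```text
time_s: 8.0
position: [0.5114, -0.4765, 0.2103]
tool_rot: [[-0.454, 0.891, -0.002], [0.891, 0.454, 0.003], [0.003, -0.0, -1.0]]
ft_force: [0.5, 0.7, -1.8]
grip_width: 0.0086
gripper_force: 98.2
```

```bash
cat > eye.py <<'E'
from h import *
import sys
C=cam('wrist'); im,d=imaging.get_image('wrist'); cv2.imwrite(f'pics/{sys.argv[1]}.png',im)
to(554,-456,100,117)
hs=cv2.cvtColor(im,cv2.COLOR_BGR2HSV); W=cloud('wrist',d,C)
m=(d>0)&(hs[...,0]>8)&(hs[...,0]<32)&(hs[...,1]>80)&(np.hypot(W[...,0]-.467,W[...,1]+.3)<.04)&(W[...,2]>.065)&(W[...,2]<.118)
P=W[m]; print(len(P),P.mean(0),P.min(0),P.max(0),box(P))
w,E=np.linalg.eigh(np.cov(P[:,:2].T)); print("rim yaw",np.degrees(np.arctan2(E[1,1],E[0,1])),np.sqrt(w))
T=P[P[:,2]>.106]; print("crown",len(T),T.mean(0),box(T))
m=(d>0)&(np.hypot(W[...,0]-.467,W[...,1]+.3)<.08)&(abs(W[...,2]-.05)<.004)&(hs[...,0]>95); P=W[m]; print("clamp",len(P),box(P) if len(P)>4 else 0)
E
python3 eye.py w3
```

```text
t 8.05 pos [ 511.9 -475.6  211.1] yaw 117.1 F [-0.5  0.3 -1.3] w 8.5 gf 98.2
turn [-0.   -0.03  0.02] shift after [-0.03  0.93  2.22]eye.py:7: RuntimeWarning: Mean of empty slice.
  P=W[m]; print(len(P),P.mean(0),P.min(0),P.max(0),box(P))
  ret = um.true_divide(
Traceback (most recent call last):
  File "eye.py", line 7, in <module>
    P=W[m]; print(len(P),P.mean(0),P.min(0),P.max(0),box(P))
                                   ~~~~~^^^
ValueError: zero-size array to reduction operation minimum which has no identity
```

View pics/w3.png

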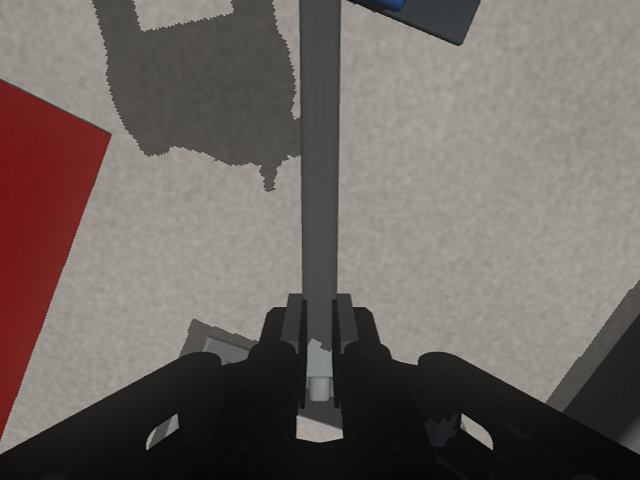

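From here the wrist camera doesn't reach the eye: only the foot-plate corner (465,40) and a bit of the blue clamp (385,5) show at the top edge. I'll use the two fixed views to check alignment at the pre-insertion pose instead.

```bash
python3 -c "
from h import *
to(546.7,-458.1,80,117)"
```

```text
t 8.05 pos [ 511.9 -475.6  211.1] yaw 117.1 F [-0.5  0.3 -1.3] w 8.5 gf 98.2
turn [-0.   -0.03  0.02] shift after [-0.    0.78  2.62]
```

Emit:
{"fn": "arm_command", "kwargs": {"turn": [[0,0,0],[0,0,0],[0,0,0],[0,0,0],[0,0,0],[0,0,0],[0,0,0],[0,0,0],[0,0,0],[0,0,0]], "xyz": [[0,0.4,0],[0,0.38,0.2],[0,0,0.4],[0,0,0.5],[0,0,0.5],[0,0,0.5],[0,0,0.4],[0,0,0.1],[0,0,0],[0,0,0]], "claw": [6,6,6,6,6,6,6,6,6,6]}}

```text
time_s: 9.05
position: [0.5476, -0.4582, 0.0835]
tool_rot: [[-0.457, 0.889, 0.001], [0.889, 0.457, -0.001], [-0.002, 0.001, -1.0]]
ft_force: [-0.9, -0.1, -1.0]
grip_width: 0.0087
gripper_force: 98.3
```

```bash
cat > look.py <<'E'
from h import *
import sys
s=env.observe(); R=s["tool_rot"]; p=s["position"]
to(546.7,-458.1,80,117)
v,u=np.mgrid[:480,:640]; out=[]
for n in ("top","side"):
    C=cam(n); im,d=imaging.get_image(n); W=cloud(n,d,C); L=(W-p)@R; hs=cv2.cvtColor(im,cv2.COLOR_BGR2HSV)
    near=(d>0)&(np.hypot(W[...,0]-.467,W[...,1]+.3)<.024)
    m=near&(hs[...,0]>8)&(hs[...,0]<32)&(hs[...,1]>80)&(W[...,2]>.062)&(W[...,2]<.116)
    P=W[m]; q=L[m]
    if len(P)>8:
        w,E=np.linalg.eigh(np.cov(P[:,:2].T)); print(n,"brass",len(P),np.round(P.mean(0)*1000,1),box(P),"rim yaw",round(np.degrees(np.arctan(E[1,1]/E[0,1])),1),"in tool",np.round(q.mean(0)*1000,1))
    m=(d>0)&(hs[...,1]<70)&(L[...,0]>.04)&(L[...,0]<.175)&(abs(L[...,1])<.025)&(abs(L[...,2]+.005)<.02); q=L[m]
    if len(q)>8: print(n,"bar in tool",len(q),np.round(np.percentile(q,[2,50,98],axis=0)*1000,1).tolist())
    c=proj(n,[[.467,-.3,.085]],C)[0].astype(int); x0,y0=max(0,c[0]-50),max(0,c[1]-50)
    out.append(cv2.resize(im[y0:y0+100,x0:x0+100],(395,395),interpolation=cv2.INTER_CUBIC)); print(n,"crop origin",x0,y0)
cv2.imwrite(f"pics/{sys.argv[1]}.png",np.hstack(out))
E
python3 look.py p1
```

```text
t 9.05 pos [ 547.6 -458.2   83.5] yaw 117.21 F [-0.9 -0.1 -1. ] w 8.7 gf 98.3
turn [0.01 0.02 0.04] shift after [ 0.01 -0.02  0.07]
top brass 204 [ 467.5 -298.    98.7] (array([ 467.5, -299.9]), array([34.8, 15.2]), 33.0) rim yaw 32.5 in tool [179.1   2.  -15.5]
top bar in tool 374 [[42.2, -6.0, -13.6], [93.7, 0.4, -8.9], [149.3, 5.9, -0.2]]
top crop origin 438 241
side brass 159 [ 465.2 -299.7   93.6] (array([ 465.9, -302.3]), array([37.1, 23.3]), 28.1) rim yaw 29.9 in tool [178.6  -0.8 -10.4]
side bar in tool 113 [[41.2, -7.5, -14.6], [92.3, -0.1, -10.8], [136.4, 4.7, -1.7]]
side crop origin 356 112
```

View pics/p1.png

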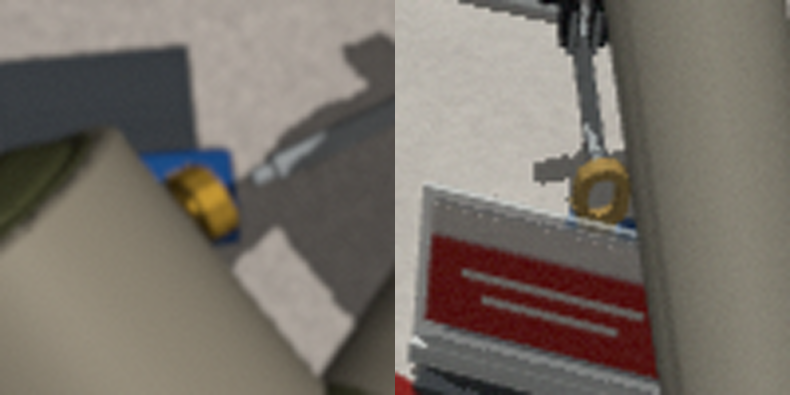

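The nose at top-crop (265,172) points at the loop at (205,200), and in the side crop it sits just behind the ring at (600,190). In the tool frame, bar and loop agree within 1 mm. Inserting in two steps.

Emit:
{"fn": "arm_command", "kwargs": {"turn": [[0,0,0],[0,0,0],[0,0,0],[0,0,0],[0,0,0],[0,0,0]], "xyz": [[0,0,0.06],[0.15,0,0],[0.2,0,0],[0.2,0,0],[0.15,0,0],[0,0,0]], "claw": [6,6,6,6,6,6]}}

```text
time_s: 9.75
position: [0.5304, -0.4264, 0.0797]
tool_rot: [[-0.457, 0.89, -0.0], [0.89, 0.457, 0.0], [0.0, 0.0, -1.0]]
ft_force: [-0.2, -0.2, -1.4]
grip_width: 0.0087
gripper_force: 98.2
```

Emit:
{"fn": "arm_command", "kwargs": {"turn": [[0,0,0],[0,0,0],[0,0,0],[0,0,0],[0,0,0],[0,0,0]], "xyz": [[0.15,0,0],[0.2,0,0],[0.2,0,0],[0.1,0,0],[0,0,0],[0,0,0]], "claw": [6,6,6,6,6,6]}}

```text
time_s: 10.35
position: [0.516, -0.3987, 0.0794]
tool_rot: [[-0.457, 0.89, 0.0], [0.89, 0.457, -0.0], [-0.001, 0.0, -1.0]]
ft_force: [-0.3, -0.1, -1.2]
grip_width: 0.0084
gripper_force: 98.2
```

```bash
python3 look.py p2; python3 -c "
from h import *
C=cam('wrist'); im,d=imaging.get_image('wrist'); cv2.imwrite('pics/w4.png',im)
print(proj('wrist',[[.467,-.3,.11]],C))"
```

```text
t 10.35 pos [ 516.  -398.7   79.4] yaw 117.16 F [-0.3 -0.1 -1.2] w 8.4 gf 98.2
turn [0.   0.01 0.03] shift after [-1.34  0.01 -0.01]
top brass 186 [ 467.9 -297.9  101.5] (array([ 469.3, -303.2]), array([35.3, 23.3]), 30.6) rim yaw 30.0 in tool [111.6   3.2 -22.1]
top bar in tool 322 [[41.7, -11.5, -13.2], [86.8, 0.2, -8.6], [147.3, 6.2, 2.4]]
top crop origin 438 241
side brass 127 [ 465.6 -298.6   97.4] (array([ 465.9, -301.1]), array([36. , 22.1]), 38.7) rim yaw 31.5 in tool [112.1   0.8 -18.1]
side bar in tool 99 [[43.6, -10.4, -17.4], [107.0, -1.4, -10.3], [137.9, 18.0, 1.3]]
side crop origin 356 112
[[326.17748173 -62.78285183]]
```

View pics/p2.png

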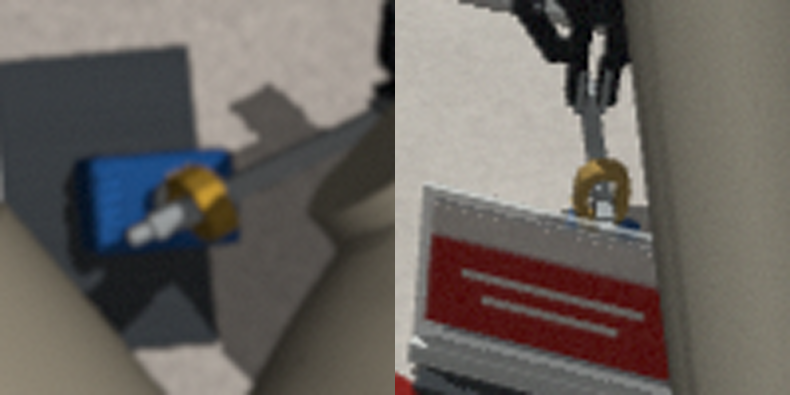

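The nose is through the loop, showing at top-crop (140,235) beyond the ring, and there is no contact force. Now turning clockwise about the loop.

Emit:
{"fn": "arm_command", "kwargs": {"turn": [[0,0,1],[0,0,1],[0,0,1],[0,0,1],[0,0,1],[0,0,1],[0,0,0]], "xyz": [[0.008,-0.19,0],[0.008,-0.19,0],[0.008,-0.19,0],[0.008,-0.19,0],[0.008,-0.19,0],[0.008,-0.19,0],[0,0,0]], "claw": [6,6,6,6,6,6,6]}}

```text
time_s: 11.2
position: [0.4606, -0.411, 0.0795]
tool_rot: [[0.052, 0.999, 0.001], [0.999, -0.052, -0.001], [-0.001, 0.001, -1.0]]
ft_force: [3.1, -0.6, -2.0]
grip_width: 0.0084
gripper_force: 98.3
```

```bash
cat > arc.py <<'E'
from h import *
import sys
yaw=float(sys.argv[1]); a=np.radians(yaw); r=110
to(467-r*np.cos(a),-300-r*np.sin(a),80,yaw)
s=env.observe(); print("loop in tool",np.round(s["tool_rot"].T@(np.array([.467,-.3,.085])-s["position"])*1000,1),"torque",np.round(s["wrist_torque"],2))
E
python3 arc.py 87
```

```text
t 11.2 pos [ 460.6 -411.    79.5] yaw 87.04 F [ 3.1 -0.6 -2. ] w 8.4 gf 98.3
turn [0.02 0.01 0.01] shift after [ 0.02  0.01 -0.01]
loop in tool [111.1   0.6  -5.5] torque [-0.25 -0.5  -0.2 ]
```

The bar is driving the eye at about 3 N, as expected.

Emit:
{"fn": "arm_command", "kwargs": {"turn": [[0,0,1],[0,0,1],[0,0,1],[0,0,1],[0,0,1],[0,0,1],[0,0,1],[0,0,1],[0,0,0]], "xyz": [[0.008,-0.19,0],[0.008,-0.19,0],[0.008,-0.19,0],[0.008,-0.19,0],[0.008,-0.19,0],[0.008,-0.19,0],[0.008,-0.19,0],[0.008,-0.19,0],[0,0,0]], "claw": [6,6,6,6,6,6,6,6,6]}}

```text
time_s: 12.1
position: [0.3923, -0.3813, 0.0795]
tool_rot: [[0.679, 0.734, 0.001], [0.734, -0.679, -0.0], [0.0, 0.001, -1.0]]
ft_force: [4.3, 0.7, -1.5]
grip_width: 0.0086
gripper_force: 98.2
```

```bash
python3 arc.py 47; python3 look.py p3
```

```text
t 12.1 pos [ 392.3 -381.3   79.5] yaw 47.23 F [ 4.3  0.7 -1.5] w 8.6 gf 98.2
turn [ 0.01 -0.01  0.05] shift after [ 0.01 -0.02 -0.01]
loop in tool [110.4  -0.4  -5.4] torque [ 0.03 -0.61 -0.12]
t 12.1 pos [ 392.3 -381.3   79.5] yaw 47.23 F [ 4.3  0.7 -1.5] w 8.6 gf 98.2
turn [ 1.000e-02  0.000e+00 -1.395e+01] shift after [-2.77  2.05 -0.01]
top brass 177 [ 465.5 -298.3  102. ] (array([ 466.7, -299.9]), array([14.9, 35.3]), 73.3) rim yaw -18.8 in tool [110.7  -2.7 -22.5]
top bar in tool 325 [[41.3, -10.0, -13.2], [84.5, -1.3, -8.5], [145.1, 9.9, 2.6]]
top crop origin 438 241
side brass 129 [ 462.  -298.5   96.8] (array([ 463.9, -301. ]), array([21. , 34.7]), 66.0) rim yaw -18.0 in tool [108.1  -5.1 -17.2]
side bar in tool 188 [[42.0, -9.5, -17.1], [86.5, -3.2, -8.2], [142.5, 11.9, 1.8]]
side crop origin 356 112
```

Rim yaw is -18.5°, and tight should be about -36°. There are about 18° to go, with the bar leading by 25°.

Emit:
{"fn": "arm_command", "kwargs": {"turn": [[0,0,1],[0,0,1],[0,0,0.8],[0,0,0.4],[0,0,0]], "xyz": [[0.008,-0.19,0],[0.008,-0.19,0],[0.005,-0.15,0],[0.002,-0.076,0],[0,0,0]], "claw": [6,6,6,6,6]}}

```text
time_s: 12.7
position: [0.3735, -0.3582, 0.0795]
tool_rot: [[0.854, 0.52, 0.001], [0.52, -0.854, -0.0], [0.001, 0.001, -1.0]]
ft_force: [5.8, 1.4, -0.8]
grip_width: 0.0083
gripper_force: 98.2
```

Emit:
{"fn": "arm_command", "kwargs": {"turn": [[0,0,0.3],[0,0,0.3],[0,0,0]], "xyz": [[0.001,-0.057,0],[0.001,-0.057,0],[0,0,0]], "claw": [6,6,6]}}

```text
time_s: 13.0
position: [0.3708, -0.3534, 0.0794]
tool_rot: [[0.88, 0.475, 0.001], [0.475, -0.88, -0.0], [0.001, 0.001, -1.0]]
ft_force: [5.2, 1.0, -1.1]
grip_width: 0.0086
gripper_force: 98.2
```

```bash
python3 arc.py 29; python3 look.py p4
```

```text
t 13.0 pos [ 370.8 -353.4   79.4] yaw 28.33 F [ 5.2  1.  -1.1] w 8.6 gf 98.2
turn [ 0.01 -0.01 -0.13] shift after [ 0.   -0.   -0.01]
loop in tool [110.   -1.4  -5.5] torque [ 0.19 -0.85  0.  ]
t 13.0 pos [ 370.8 -353.4   79.4] yaw 28.33 F [ 5.2  1.  -1.1] w 8.6 gf 98.2
turn [ 1.000e-02  0.000e+00 -1.773e+01] shift after [-3.46  2.18 -0.01]
top brass 185 [ 465.3 -297.1  100.4] (array([ 467.4, -298.4]), array([16.6, 36. ]), 58.5) rim yaw -34.9 in tool [109.9  -4.7 -21. ]
top bar in tool 329 [[42.1, -10.8, -13.7], [84.3, -2.5, -8.3], [145.5, 9.4, 1.2]]
top crop origin 438 241
side brass 127 [ 461.4 -297.    96.6] (array([ 463. , -302.3]), array([22.9, 36.5]), 55.8) rim yaw -29.3 in tool [106.5  -6.6 -17.1]
side bar in tool 202 [[42.1, -10.6, -17.5], [84.7, -2.4, -9.0], [144.2, 11.1, 0.2]]
side crop origin 356 112
```

Emit:
{"fn": "arm_command", "kwargs": {"turn": [[0,0,0.3],[0,0,0.3],[0,0,0]], "xyz": [[0.001,-0.057,0],[0.001,-0.057,0],[0,0,0]], "claw": [6,6,6]}}

```text
time_s: 13.4
position: [0.3683, -0.3483, 0.0794]
tool_rot: [[0.904, 0.428, 0.001], [0.428, -0.904, -0.0], [0.001, 0.001, -1.0]]
ft_force: [4.3, 1.4, -2.2]
grip_width: 0.0087
gripper_force: 98.2
```

Emit:
{"fn": "arm_command", "kwargs": {"turn": [[0,0,0.3],[0,0,0]], "xyz": [[0.001,-0.057,0],[0,0,0]], "claw": [6,6]}}

```text
time_s: 13.6
position: [0.3673, -0.3461, 0.0795]
tool_rot: [[0.915, 0.404, 0.001], [0.404, -0.915, -0.001], [0.001, 0.002, -1.0]]
ft_force: [6.0, -0.6, -1.0]
grip_width: 0.0088
gripper_force: 98.2
```

```bash
python3 arc.py 24; python3 look.py p5
```

```text
t 13.6 pos [ 367.3 -346.1   79.5] yaw 23.85 F [ 6.  -0.6 -1. ] w 8.8 gf 98.2
turn [ 0.02 -0.01 -0.03] shift after [-0.   -0.03 -0.01]
loop in tool [109.8  -1.8  -5.4] torque [-0.08 -0.86  0.09]
t 13.6 pos [ 367.3 -346.1   79.5] yaw 23.85 F [ 6.  -0.6 -1. ] w 8.8 gf 98.2
turn [ 2.000e-02  1.000e-02 -1.863e+01] shift after [-3.63  2.18 -0.01]
top brass 180 [ 465.6 -297.2  100.9] (array([ 466.1, -299.3]), array([14.8, 34.6]), 54.5) rim yaw -38.6 in tool [109.7  -4.9 -21.3]
top bar in tool 329 [[41.4, -14.3, -14.9], [84.5, -3.1, -8.6], [144.6, 4.5, 1.1]]
top crop origin 438 241
side brass 125 [ 461.7 -297.    96.7] (array([ 464.8, -300.9]), array([18.3, 37.8]), 52.3) rim yaw -33.5 in tool [106.2  -6.7 -17.1]
side bar in tool 202 [[42.3, -10.7, -13.7], [83.9, -3.0, -8.3], [143.8, 9.5, 2.2]]
side crop origin 356 112
```

Emit:
{"fn": "arm_command", "kwargs": {"turn": [[0,0,0.4],[0,0,0.4],[0,0,0]], "xyz": [[0.001,-0.076,0],[0.001,-0.076,0],[0,0,0]], "claw": [6,6,6], "squeeze": 120}}

```text
time_s: 14.0
position: [0.3649, -0.3403, 0.0799]
tool_rot: [[0.94, 0.34, 0.003], [0.34, -0.94, -0.005], [0.001, 0.005, -1.0]]
ft_force: [6.4, -4.9, -2.8]
grip_width: 0.0083
gripper_force: 107.4
```

```bash
python3 arc.py 20; python3 look.py p6
```

```text
t 14.0 pos [ 364.9 -340.3   79.9] yaw 19.88 F [ 6.4 -4.9 -2.8] w 8.3 gf 107.4
turn [ 0.06 -0.01 -0.02] shift after [-0.01 -0.06 -0.  ]
loop in tool [109.7  -3.2  -5. ] torque [-0.82 -0.91  0.4 ]
t 14.0 pos [ 364.9 -340.3   79.9] yaw 19.88 F [ 6.4 -4.9 -2.8] w 8.3 gf 107.4
turn [  0.05   0.04 -19.42] shift after [-3.75  2.17 -0.  ]
top brass 180 [ 465.5 -297.   101.1] (array([ 466.5, -299. ]), array([16. , 34.5]), 58.7) rim yaw -39.0 in tool [109.3  -6.4 -21.1]
top bar in tool 333 [[41.9, -14.4, -13.9], [84.0, -4.0, -8.0], [144.1, 4.1, 1.5]]
top crop origin 438 241
side brass 127 [ 461.6 -296.6   96.8] (array([ 464.4, -301. ]), array([17.9, 35.6]), 51.9) rim yaw -30.4 in tool [105.8  -8.2 -16.8]
side bar in tool 198 [[42.3, -10.4, -13.8], [83.6, -4.3, -7.8], [143.9, 7.2, 2.3]]
side crop origin 356 112
```

The eye has stopped turning (rim at about -39°, then no change). The reaction moment is now over 1 Nm against 0.2 Nm of friction, so it's tight. I'll rotate back through the play to line the bar up with the loop.

Emit:
{"fn": "arm_command", "kwargs": {"turn": [[0,0,-0.5],[0,0,-1],[0,0,-1],[0,0,-1],[0,0,-1],[0,0,-0.7],[0,0,0]], "xyz": [[0.002,0.11,0],[0.008,0.19,0],[0.008,0.19,0],[0.008,0.19,0],[0.008,0.19,0],[0.004,0.13,0],[0,0,0]], "claw": [6,6,6,6,6,6,6]}}

```text
time_s: 14.8
position: [0.3904, -0.3812, 0.0791]
tool_rot: [[0.696, 0.718, -0.001], [0.718, -0.696, -0.0], [-0.001, -0.0, -1.0]]
ft_force: [0.3, 0.4, -1.0]
grip_width: 0.0083
gripper_force: 107.5
```

```bash
python3 arc.py 51; python3 look.py p7; python3 - <<'E'
from h import *
s=env.observe(); p=s['position'];R=s['tool_rot']
for n in ('wrist','top'):
    C=cam(n); im,d=imaging.get_image(n); L=(cloud(n,d,C)-p)@R
    m=(d>0)&(abs(L[...,1])<.02)&(L[...,2]>-.018)&(L[...,2]<-.006)&(L[...,0]>.02)&(L[...,0]<.085); q=L[m]*1000
    for a in range(20,85,10):
        k=q[(q[:,0]>=a)&(q[:,0]<a+10)]
        if len(k)>3: print(n,a+5,np.round([(k[:,1].min()+k[:,1].max())/2,np.median(k[:,2])],1))
E
```

```text
t 14.8 pos [ 390.4 -381.2   79.1] yaw 45.87 F [ 0.3  0.4 -1. ] w 8.3 gf 107.5
turn [-0.    0.01 -1.03] shift after [ 0.03  0.17 -0.02]
loop in tool [111.6  -1.5  -6. ] torque [ 0.02  0.09 -0.01]
t 14.8 pos [ 390.4 -381.2   79.1] yaw 45.87 F [ 0.3  0.4 -1. ] w 8.3 gf 107.5
turn [-1.000e-02  1.000e-02 -1.423e+01] shift after [-2.79  2.09 -0.02]
top brass 186 [ 465.8 -297.3  101.3] (array([ 466.6, -299.4]), array([15. , 36.2]), 53.9) rim yaw -37.6 in tool [112.7  -4.2 -22.2]
top bar in tool 319 [[42.2, -13.2, -13.2], [85.6, -2.5, -8.7], [145.5, 4.9, 0.2]]
top crop origin 438 241
side brass 124 [ 461.6 -296.6   97.8] (array([ 464.8, -299.5]), array([16.4, 34.4]), 52.8) rim yaw -29.7 in tool [110.3  -7.7 -18.7]
side bar in tool 177 [[42.8, -9.6, -14.3], [84.4, -4.0, -8.5], [141.1, 10.1, 1.3]]
side crop origin 356 112
wrist 25 [-0.4 -8.9]
wrist 35 [-0.3 -8.8]
wrist 45 [-0.4 -8.8]
wrist 55 [-0.4 -8.8]
wrist 65 [-0.2 -8.7]
wrist 75 [-0.4 -8.7]
wrist 85 [-0.3 -8.6]
top 25 [-2.4 -9.6]
top 35 [-2.2 -9.2]
top 45 [-1.8 -9.3]
top 55 [-1.2 -9.8]
top 65 [-2.  -8.8]
top 75 [-1.4 -9.8]
top 85 [ -1.8 -10.2]
```

View pics/p7.png

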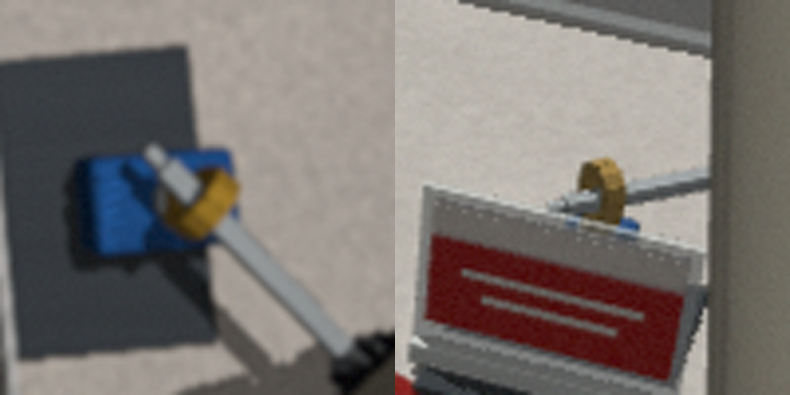

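The bar is straight in the grip and roughly centred in the ring (top-crop (195,200)), and the eye kept its angle. I'll line up to yaw 51 and withdraw along the bar.

Emit:
{"fn": "arm_command", "kwargs": {"turn": [[0,0,-0.5],[0,0,-0.5],[0,0,0],[0,0,0],[0,0,0],[0,0,0],[0,0,0],[0,0,0]], "xyz": [[0.02,0.08,0],[0.02,0.08,0],[0,0,0],[-0.1,0,0],[-0.2,0,0],[-0.2,0,0],[-0.1,0,0],[0,0,0]], "claw": [6,6,6,6,6,6,6,6]}}

```text
time_s: 15.8
position: [0.3775, -0.4083, 0.0793]
tool_rot: [[0.635, 0.772, -0.0], [0.772, -0.635, -0.0], [-0.0, 0.0, -1.0]]
ft_force: [0.8, 0.0, -1.0]
grip_width: 0.0083
gripper_force: 107.5
```

Emit:
{"fn": "arm_command", "kwargs": {"turn": [[0,0,0],[0,0,0],[0,0,0],[0,0,0],[0,0,0],[0,0,0]], "xyz": [[-0.2,0,0],[-0.3,0,0],[-0.3,0,0],[-0.3,0,0],[0,0,0],[0,0,0]], "claw": [6,6,6,6,6,6]}}

```text
time_s: 16.4
position: [0.343, -0.4502, 0.0792]
tool_rot: [[0.635, 0.773, 0.0], [0.773, -0.635, 0.0], [0.0, -0.0, -1.0]]
ft_force: [-0.3, 0.6, -0.7]
grip_width: 0.0082
gripper_force: 107.5
```

```bash
python3 arc.py 51; python3 look.py p8
```

```text
t 16.4 pos [ 343.  -450.2   79.2] yaw 50.61 F [-0.3  0.6 -0.7] w 8.2 gf 107.5
turn [-0.   -0.   -0.08] shift after [ 1.7   0.04 -0.02]
loop in tool [194.8   0.5  -5.7] torque [0.   0.05 0.01]
t 16.4 pos [ 343.  -450.2   79.2] yaw 50.61 F [-0.3  0.6 -0.7] w 8.2 gf 107.5
turn [-0.000e+00 -1.000e-02 -1.328e+01] shift after [-1.99  3.56 -0.02]
top brass 213 [ 467.1 -297.8   96. ] (array([ 466.7, -298.6]), array([16.4, 35.4]), 52.9) rim yaw -38.0 in tool [196.5  -0.9 -16.7]
top bar in tool 371 [[42.1, -7.7, -13.0], [92.1, -2.2, -8.8], [146.1, 4.3, -0.7]]
top crop origin 438 241
side brass 157 [ 464.2 -298.6   93.1] (array([ 464.9, -299.8]), array([17.7, 39.3]), 54.0) rim yaw -34.1 in tool [194.1  -2.6 -13.9]
side bar in tool 104 [[93.8, -9.6, -14.4], [118.3, -3.6, -9.1], [146.4, 6.0, 0.1]]
side crop origin 356 112
```

The bar is out and the eye still reads tight (rim about -36°). Lifting, then turning the bar to the tray's -13° yaw.

Emit:
{"fn": "arm_command", "kwargs": {"turn": [[0,0,0],[0,0,0],[0,0,0],[0,0,0],[0,0,0],[0,0,1],[0,0,1],[0,0,1],[0,0,1],[0,0,1],[0,0,1],[0,0,1]], "xyz": [[0,0,-0.4],[0,0,-0.7],[0,0,-0.8],[0,0,-0.7],[0,0,-0.4],[0,0,0],[0,0,0],[0,0,0],[0,0,0],[0,0,0],[0,0,0],[0,0,0]], "claw": [6,6,6,6,6,6,6,6,6,6,6,6]}}

```text
time_s: 17.7
position: [0.3438, -0.4494, 0.2293]
tool_rot: [[0.964, 0.267, -0.0], [0.267, -0.964, 0.0], [0.0, -0.0, -1.0]]
ft_force: [-0.0, 0.0, -0.8]
grip_width: 0.008
gripper_force: 107.5
```

Emit:
{"fn": "arm_command", "kwargs": {"turn": [[0,0,1],[0,0,1],[0,0,1],[0,0,1],[0,0,1],[0,0,0.7],[0,0,0]], "xyz": [[0,0,0],[0,0,0],[0,0,0],[0,0,0],[0,0,0],[0,0,0],[0,0,0]], "claw": [6,6,6,6,6,6,6]}}

```text
time_s: 18.4
position: [0.3437, -0.4494, 0.2293]
tool_rot: [[0.975, -0.222, -0.0], [-0.222, -0.975, 0.0], [-0.0, -0.0, -1.0]]
ft_force: [0.5, -0.2, -1.1]
grip_width: 0.0082
gripper_force: 107.5
```

```bash
python3 -c "
from h import *
to(436,319,230,-13)"
```

```text
t 18.4 pos [ 343.7 -449.4  229.3] yaw -12.81 F [ 0.5 -0.2 -1.1] w 8.2 gf 107.5
turn [-0.    0.    0.04] shift after [-1.660e+00 -1.539e+01 -1.000e-02]
```

Emit:
{"fn": "arm_command", "kwargs": {"turn": [[0,0,0],[0,0,0],[0,0,0],[0,0,0],[0,0,0],[0,0,0],[0,0,0],[0,0,0],[0,0,0],[0,0,0],[0,0,0],[0,0,0]], "xyz": [[-0.083,-0.4,0],[-0.083,-0.77,0],[-0.083,-0.77,0],[-0.083,-0.77,0],[-0.083,-0.77,0],[-0.083,-0.77,0],[-0.083,-0.77,0],[-0.083,-0.77,0],[-0.083,-0.77,0],[-0.083,-0.77,0],[-0.083,-0.77,0],[-0.083,-0.77,0]], "claw": [6,6,6,6,6,6,6,6,6,6,6,6]}}

```text
time_s: 19.6
position: [0.3931, -0.0046, 0.2295]
tool_rot: [[0.976, -0.22, 0.0], [-0.22, -0.976, -0.0], [0.0, -0.0, -1.0]]
ft_force: [0.4, -0.2, -0.5]
grip_width: 0.0077
gripper_force: 107.5
```

Emit:
{"fn": "arm_command", "kwargs": {"turn": [[0,0,0],[0,0,0],[0,0,0],[0,0,0],[0,0,0],[0,0,0],[0,0,0],[0,0,0],[0,0,0],[0,0,0]], "xyz": [[-0.083,-0.77,0],[-0.083,-0.77,0],[-0.083,-0.77,0],[-0.083,-0.77,0],[-0.083,-0.77,0],[-0.083,-0.77,0],[-0.083,-0.77,0],[-0.083,-0.77,0],[0,-0.37,0],[0,0,0]], "claw": [6,6,6,6,6,6,6,6,6,6]}}

```text
time_s: 20.6
position: [0.4331, 0.3213, 0.2289]
tool_rot: [[0.976, -0.217, -0.0], [-0.217, -0.976, 0.0], [-0.001, -0.0, -1.0]]
ft_force: [0.1, 0.1, -0.9]
grip_width: 0.0082
gripper_force: 107.5
```

```bash
python3 -c "
from h import *
to(436,319,10,-13)
C=cam('wrist'); im,d=imaging.get_image('wrist'); cv2.imwrite('pics/w5.png',im)
T=np.array([.494,.306]); a=np.radians(-13); X=np.array([np.cos(a),np.sin(a)]);Y=np.array([-X[1],X[0]])
print(proj('wrist',[[*(T+s*.125*X+t*.065*Y),.026] for s in(-1,1) for t in (-1,1)],C).round())
L=(cloud('wrist',d,C)-env.observe()['position'])@env.observe()['tool_rot']*1000
m=(d>0)&(abs(L[...,1])<20)&(L[...,2]>-25)&(L[...,2]<10)&(L[...,0]>20)
for x in (25,50,75,95):
  q=L[m&(abs(L[...,0]-x)<5)]; print(x,np.round(np.median(q,0),1))
"
```

```text
t 20.6 pos [433.1 321.3 228.9] yaw -12.55 F [ 0.1  0.1 -0.9] w 8.2 gf 107.5
turn [-0.    0.01  0.09] shift after [0.07 0.03 4.38]
[[395. 278.]
 [245. 277.]
 [415. -53.]
 [231. -55.]]
25 [25.1 -1.8 -8.8]
50 [50.1 -1.5 -8.7]
75 [75.1 -1.6 -8.6]
95 [95.1 -1.6 -8.5]
```

View pics/w5.png

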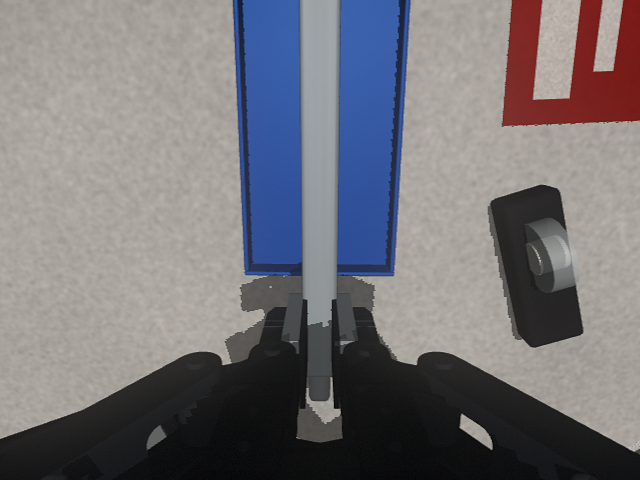

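The bar is centred over the tray: the end wall's corners at (247,275) and (393,275) match my prediction. Descending.

Emit:
{"fn": "arm_command", "kwargs": {"turn": [[0,0,0],[0,0,0],[0,0,0],[0,0,0],[0,0,0],[0,0,0],[0,0,0],[0,0,0],[0,0,0],[0,0,0]], "xyz": [[0.07,0.03,0.3],[0,0,0.6],[0,0,0.7],[0,0,0.7],[0,0,0.7],[0,0,0.6],[0,0,0.4],[0,0,0.2],[0,0,0.1],[0,0,0]], "claw": [6,6,6,6,6,6,6,6,6,6]}}

```text
time_s: 21.65
position: [0.4368, 0.3166, 0.0147]
tool_rot: [[0.975, -0.222, 0.0], [-0.222, -0.975, 0.0], [0.0, -0.0, -1.0]]
ft_force: [0.3, -0.1, -0.7]
grip_width: 0.0083
gripper_force: 107.5
```

```bash
python3 -c "
from h import *
to(436,319,8,-13)"
```

```text
t 21.65 pos [436.8 316.6  14.7] yaw -12.84 F [ 0.3 -0.1 -0.7] w 8.3 gf 107.5
turn [-0.   -0.    0.03] shift after [-0.03 -0.04  0.13]
```

Emit:
{"fn": "arm_command", "kwargs": {"turn": [[0,0,0],[0,0,0],[0,0,0],[0,0,0],[0,0,0],[0,0,0],[0,0,0]], "xyz": [[0,0,0.06],[0,0,0.06],[0,0,0],[0,0,0],[0,0,0],[0,0,0],[0,0,0]], "claw": [6,6,6,10,14,30,30], "squeeze": 40}}

```text
time_s: 22.35
position: [0.4367, 0.317, 0.0085]
tool_rot: [[0.975, -0.222, 0.0], [-0.222, -0.975, 0.0], [0.0, -0.0, -1.0]]
ft_force: [-0.2, 0.5, 0.2]
grip_width: 0.0299
gripper_force: 0.0
```

Emit:
{"fn": "arm_command", "kwargs": {"turn": [[0,0,0],[0,0,0],[0,0,0],[0,0,0],[0,0,0],[0,0,0],[0,0,0],[0,0,0]], "xyz": [[0,0,-0.2],[0,0,-0.5],[0,0,-0.8],[0,0,-0.8],[0,0,-0.8],[0,0,-0.8],[-0.5,0,-0.5],[0,0,0]], "claw": [30,30,30,30,30,30,30,30]}}

```text
time_s: 23.15
position: [0.4113, 0.3234, 0.2328]
tool_rot: [[0.975, -0.221, 0.006], [-0.221, -0.975, 0.003], [0.006, -0.005, -1.0]]
ft_force: [-0.1, -0.6, -0.4]
grip_width: 0.0299
gripper_force: 0.0
```

```bash
cat > fin.py <<'E'
from h import *
to(436,319,8,-13)
a=np.radians(-13); X=np.array([[np.cos(a),np.sin(a)],[-np.sin(a),np.cos(a)]])
for n in ("top","side","wrist"):
    C=cam(n); im,d=imaging.get_image(n); cv2.imwrite(f"pics/f_{n}.png",im); W=cloud(n,d,C); hs=cv2.cvtColor(im,cv2.COLOR_BGR2HSV)
    q=(W[...,:2]-[.494,.306])@X.T
    m=(d>0)&(abs(q[...,0])<.115)&(abs(q[...,1])<.055)&(hs[...,1]<90)&(hs[...,2]>60)&(W[...,2]<.03)
    P=np.c_[q[m],W[m][:,2]]*1000
    if len(P)>5: print(n,len(P),box(P/1000),"z",np.round(np.percentile(P[:,2],[5,50,95]),1),"slope",np.polyfit(P[:,0],P[:,2],1).round(3), "x",P[:,0].min(),P[:,0].max())
E
python3 fin.py
```

```text
t 23.15 pos [411.3 323.4 232.8] yaw -12.75 F [-0.1 -0.6 -0.4] w 29.9 gf 0.0
turn [-0.06 -0.06  0.05] shift after [ 0.5  -0.03  4.5 ]
top 530 (array([-0.5, -0.8]), array([178.6,  16.5]), 0.2) z [10.5 16.  19.8] slope [ 0.    15.756] x -89.80971445155507 88.83349234522517
side 517 (array([-2.3, -3.4]), array([ 15.2, 177.9]), 89.7) z [ 9.7 16.5 20. ] slope [3.0000e-03 1.5966e+01] x -91.2515797331612 86.61445038701922
wrist 3087 (array([-7.8, -1.8]), array([ 12.2, 166.6]), 90.0) z [13.4 15.9 17.3] slope [-1.0000e-03  1.5542e+01] x -91.08501790925641 75.47422071598139
```

View pics/f_top.png

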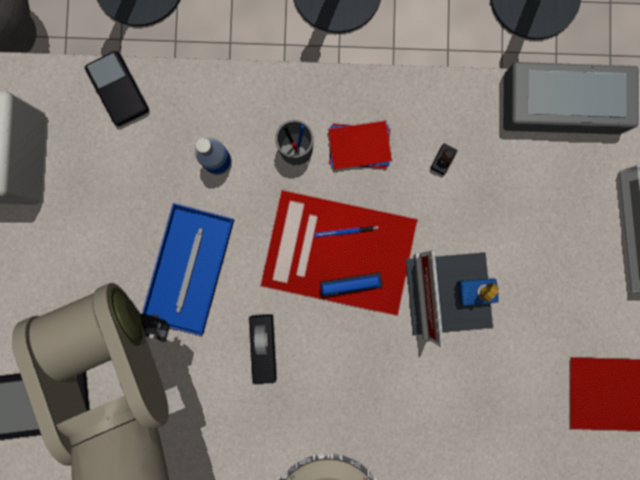

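The bar lies flat at the tray's centre, from about (180,308) to (198,232), with its top at 16 mm. The bystanders haven't moved, and the eye is visible without obstruction at (487,291), so I'll check it once more.

```bash
python3 look.py p9 | grep brass; python3 -c "
from rig import env
print(env.close_job())"
```

```text
top brass 212 [ 467.1 -297.8   96.2] (array([ 466.5, -298.6]), array([15.5, 34.2]), 48.8) rim yaw -37.0 in tool [191.4 592.3 132. ]
the job is handed in; nothing more can be done
None
```

The eye is turned against its stop, the bar lies flat in the middle of the blue tray, the bystanders look unmoved in the last top view, and the job was handed in at about 23 s; no verdict came back.

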